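# Punch a report and hold the comb opener at its size mark

### The arm

A 6-joint arm with a two-finger parallel gripper is mounted at the origin on the work surface. World frame = base frame: x ahead of the robot, y to its left, z up, the work surface at z = 0. Lengths are in m, angles in rad, forces in N, time in s.
With the tool pointing down it reaches from about 0.4 to 0.825 m from the base axis. Payload 7 kg.
Tool frame: the origin (TCP) lies midway between the tips of the shut fingers; the grasp point (between the pads) lies 19 mm behind it; z points along the fingers, y is the line along which they close (so a half turn about z gives the same grasp; the last joint's range is limited). The gripper opens to 88 mm and grips with 3 to 60 N. Pads are 19 mm wide; open, the fingers measure 130 mm over their backs; the gripper's body (78 mm by 193 mm) begins 47 mm behind the grasp point.
Start: joints at [-0.935, 0.359, 0.012, 0, -1.224, -0.288], TCP at [0.23, -0.635, 0.227] pointing down, gripper open.
Joint ranges: [-3.07, 3.07], [-1.43, 2.12], [-1.02, 1.25], [-3.03, 1.67], [-3.05, -0], [-3.03, 3.03]. Speed limits (rad/s): [2.39, 2.39, 3.01, 3.14, 3.14, 3.14].

### API

Orientations are given as [roll, pitch, yaw] about the fixed x, y, z axes, in that order (R = Rz(yaw) Ry(pitch) Rx(roll)).
In Python, from station import arm, grab_frame, camera_params, spot_in gives the robot as it stands.
- The arm moves only by the shell command python3 -m jog 'ROWS' [FORCE]. ROWS is JSON, a list that holds one entry, the list of rows, each a list of 7 numbers: the shift along the tool's x, y, z in mm, then the turn, a rotation vector about the tool's x, y, z in rad, then the finger opening in mm, from 0 to 87.6. In form: [[[x, y, z, wx, wy, wz, fingers], ...]]. A call has 1 to 20 rows; each row is the pose to reach, as a shift and turn from the pose commanded when the call began, along the tool's axes at that moment; what a row does not reach only later rows make up. A row lasts 1/8 s, in which the tool goes at most 62.5 mm and 10.7 degrees, less where a joint would pass 70% of its speed; a pose out of reach is approached as far as the arm can. A call with a gripper value outside its range is refused whole. The fingers move at their own pace and stop on an object; FORCE is the grip in N (left out, the last holds). Time passes only in rows, so rows that repeat a pose let the fingers close. It gives the time, the measured TCP pose, the force, the opening and the grip force at its end, in the units of the state.
- arm.get_state(): the state, without advancing time (a new reading comes with each control period).
- grab_frame(name): name is "scene" or "top" or "wrist"; returns (picture, depth): 480x640x3 uint8, blue, green, red; 480x640 float32, m along the optical axis (not along the pixel's ray), 0 where there is no reading.
- camera_params(name): a dict with "mtx" (3x3 intrinsics, pixels), "k1" (the pictures are not rectified: a ray, as slopes to the right and down, at radius r is drawn at 1 + k1 r^2 times it, then the intrinsics apply), "R" (3x3) and "t" (3): a world point X has camera coordinates R X + t. Camera axes: x right, y down, z forward; pixel columns grow to the right and rows downward; lengths in m; the calibration is good to about 2 mm. A picture is of the moment at which its call begins: read the wrist's pose just before it. camera_params takes no time and is no camera call; for the wrist camera it gives the pose at the moment of the call.
- arm.job_done(): hands the job in; it is judged then, once.
Trained networks look in the newest picture that a camera, given by its name, has taken for a name from the list of things; names that differ only in an ending like _2 or _b are one class to them, and where a whole thing is asked for, a point or a joint stands for the part that bears it (a point fixed in the world has none). Each returns a list of dicts, best first, with "confidence" (0 to 1); they miss things now and then, are a little off and sometimes report something else, mostly with a low value. They report only what shows in the picture. A call takes as long as a camera call.
- spot_in(query, camera): "uv" ([column, row] in pixels, amid what is visible of it).
The state is a dict: "t": time; "q": joint angles; "qd": joint speeds; "joint_efforts": joint torques, N m; "eef_pos": TCP position; "ee_rot": TCP orientation; "force": force on the tool from outside, world axes, zero at the start; "moment": the same for the moment, N m; "width": finger opening in m; "gripper_force": force on a finger pad.
Only numpy, scipy, OpenCV 4.12 (cv2) and the standard library are available. Lean on these libraries where they do the work, as an engineer would, in place of code of your own. Each camera call takes 0.05 s, during which the arm holds its last target. There are 200 camera calls.

### The job

Bind the report clamped in the binding machine: pump the sprung punch lever at the machine's side through at least three full strokes, each all the way down and all the way back up, and leave the lever up. Then pull the comb opener on the machine's deck out towards the machine's front until its pointer is level with the size mark, and keep it there: finish while still holding its handle, because it springs back when let go. Do not shift the size mark, and leave the other things on the desk where they are.

Things in the scene. Friction and masses are not known exactly. Their poses are not given: they have to be found in the camera images.
- machine: White comb-binding machine, fixed, 240 deep (x) x 340 wide (y), deck 110 mm above the desk. Origin: centre of its underside. +x points to its back, -x to its front (robot side), z up. A report (210 wide, top 41 mm above the desk) is clamped low in the front and sticks out to x = -240 mm. A black cover at the back of the deck (x = +67 to +117) rises to 126 mm. Yaw varies from -0.2 to 0.35 rad.
- lever (a joint): Angle of the punch lever in rad: 0 = up at rest (spring holds it there), grows as it is pressed down, 0.85 = bottom stop. It needs about 7 N at the grip at the start and about 12 N at the bottom, and springs back up when released.
- lever_grip (a point): Middle of the lever's grip: a level black rubber bar, 24 mm in diameter, 105 mm long along the machine's y, at the end of a 14 mm steel rod on the machine's right (-y) side. The rod's centre line is 60 mm from this point, towards the machine. Up, the grip is 200 mm above the desk; at the bottom stop, 38 mm.
- lever_hinge (a point): Point on the lever's hinge axis (along the machine's y, 85 mm above the desk) straight across from lever_grip. The grip goes round it on a circle of 200 mm radius, on its front (-x) side: at joint value q the line from here to the grip points to the machine's -x, raised by 0.61 - q rad above level.
- opener: Comb opener: flat steel slide on the deck with an upright black handle plate, 12 thick (x), 44 wide (y), 116 to 162 mm above the desk. Origin: on the deck (110 mm up) under the handle's middle. Axes as the machine's. A row of 20 mm steel hooks stands 75 mm behind the handle. Home: 30 mm in front of the machine's centre; pulls out 75 mm to -x; spring 4 N at home, plus 1.5 N per 10 mm, back to home.
- pointer (a point): Tip of the opener's pointer: a flat dark finger 3 mm wide that sticks out from the slide at the foot of the handle to the machine's +y, 60 mm from the handle's middle, in line (same x) with the handle's middle. Axes as the machine's.
- mark (a point): Tip of the size mark: a 3 mm wide finger on a small dark steel rider (14 x 14 x 7 mm) on a rail on the deck, on the +y side of the pointer, its tip 3 mm from the pointer's path. The rider stays where it is set, 25 to 60 mm in front (-x) of the pointer's home. Pointer and mark are level when both have the same x in the machine's frame. Axes as the machine's.
- stapler: Black desk stapler, 140 x 36 x 51 mm, beside the machine's left. Bystander: leave it. Origin: centre of its underside.
- tape: Black tape dispenser, 120 x 55 x 70 mm, on the right. Bystander: leave it. Origin: centre of its underside.
- mug: White mug, 80 mm wide, 95 mm tall, handle to its +y, at the machine's front left. Bystander: leave it. Origin: centre of its underside.
- calculator: Grey calculator, 150 x 85 x 17 mm, on the left. Bystander: leave it. Origin: centre of its underside.
- mouse: Black computer mouse, 105 x 58 x 34 mm, on the right. Bystander: leave it. Origin: centre of its underside.

How it is judged:
By the outcome, as a careful person would: the job done as asked, in the order asked, and still so for the second after the job is handed in, while the arm keeps its last pose, push and grip.
It also fails if it takes over 67 s, if anything falls off the work surface, if the arm or the gripper's body presses on something with over 40 N, if the wrist force passes 120 N, or if a joint passes its speed limit or range.

## Working session

There is one attempt and no reset: what is moved stays moved. The work goes in short steps, Python scripts to look and compute and a shell command to move; the robot and the scene stay as the last step left them, time stands still between calls to the robot, and variables do not carry over. Pictures are saved under pics/ and viewed, at most 10 in all, crops included, and the job is handed in when it is done.

```bash
mkdir -p pics
cat > h.py <<'E'
import numpy as np,cv2
from station import arm,grab_frame,camera_params,spot_in
def unproj(n,u,v,d=None,z=None,P=None):
    P=P or camera_params(n);K=np.array(P["mtx"]);k=P["k1"];R=np.array(P["R"]);t=np.array(P["t"])
    a=np.array([(u-K[0,2])/K[0,0],(v-K[1,2])/K[1,1]]);s=a.copy()
    for _ in range(20): s=a/(1+k*(s@s))
    r=np.array([s[0],s[1],1.]);c=-R.T@t;w=R.T@r
    if d is None: d=(z-c[2])/w[2]
    return c+d*w
def proj(n,X,P=None):
    P=P or camera_params(n);K=np.array(P["mtx"]);c=np.array(P["R"])@X+np.array(P["t"]);s=c[:2]/c[2];s=s*(1+P["k1"]*(s@s))
    return K[0,0]*s[0]+K[0,2],K[1,1]*s[1]+K[1,2]
E
python3 - <<'E'
from h import *
for n in ("scene","top"):
    im,d=grab_frame(n);cv2.imwrite(f"pics/{n}0.png",im);np.save(f"{n}0.npy",d)
    P=camera_params(n);print(n,-np.array(P["R"]).T@P["t"],np.array(P["mtx"])[0,0])
    for q in ["machine","lever","lever_grip","opener","pointer","mark","mug","tape","stapler","mouse"]:
        for r in spot_in(q,n)[:1]:
            u,v=r["uv"];dd=d[int(v),int(u)];print(q,np.round(r["uv"]),round(r["confidence"],2),np.round(unproj(n,u,v,d=dd),3))
print(arm.get_state())
E
```

```text
scene [ 1.30296797 -0.63525343  1.36553325] 605.9548095114302
machine [324. 261.] 0.64 [0.639 0.062 0.104]
lever [272. 272.] 0.94 [ 0.62  -0.098  0.182]
lever_grip [273. 276.] 0.84 [ 0.586 -0.069  0.106]
pointer [343. 250.] 0.89 [0.648 0.122 0.107]
mug [324. 192.] 0.79 [0.453 0.24  0.092]
tape [155. 367.] 0.73 [ 0.573 -0.431  0.064]
stapler [384. 215.] 0.74 [0.604 0.339 0.041]
mouse [115. 314.] 0.7 [ 0.359 -0.419  0.033]
top [0.46198329 0.05368139 1.87612287] 548.1074877689789
machine [311. 221.] 0.73 [0.607 0.083 0.156]
lever [379. 218.] 0.83 [ 0.63  -0.146  0.   ]
lever_grip [375. 222.] 0.67 [ 0.601 -0.113  0.202]
opener [304. 206.] 0.9 [0.658 0.108 0.123]
pointer [307. 205.] 0.74 [0.662 0.098 0.115]
mark [235. 224.] 0.66 [0.606 0.343 0.047]
mug [256. 277.] 0.93 [0.428 0.274 0.008]
tape [465. 238.] 0.8 [ 0.561 -0.427  0.063]
stapler [236. 226.] 0.8 [0.599 0.337 0.045]
mouse [458. 302.] 0.96 [ 0.345 -0.409  0.036]
{'t': 1.1, 'q': array([-9.34872896e-01,  3.58591200e-01,  1.19104739e-02, -4.92115474e-05,
       -1.22410816e+00, -2.88097036e-01]), 'qd': array([-7.14386348e-04, -3.65696092e-05, -1.45044270e-03,  3.21241328e-04,
        2.10303150e-04, -5.81470350e-04]), 'joint_efforts': array([ 8.48899003e-05, -5.82395339e+01,  2.93301201e+01,  7.00222582e+00,
        1.25912103e-02, -2.07673060e-05]), 'eef_pos': array([ 0.2300639 , -0.63455331,  0.22656263]), 'ee_rot': array([ 3.14158664e+00,  4.64902250e-05, -2.79378298e+00]), 'force': array([-0.52122215, -0.58745324,  0.6507409 ]), 'moment': array([-0.01016674,  0.02531643,  0.00135171]), 'gripper_force': 0.0, 'width': 0.08795099992830213}
```

View pics/top0.png

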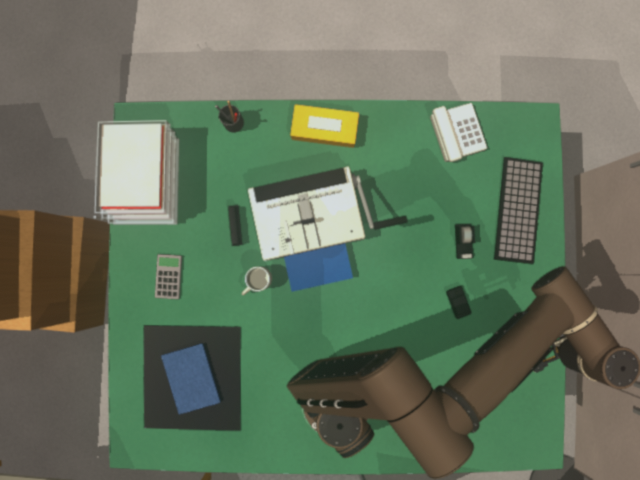

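View pics/scene0.png

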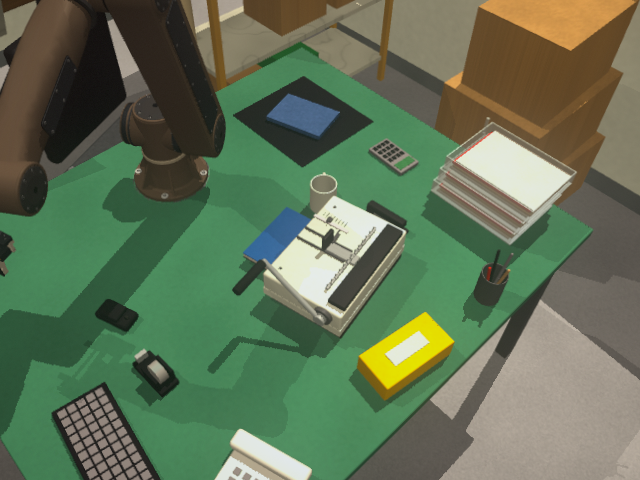

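The top view shows the machine at about (307,213), the grip at (390,222), the pointer and handle at about (308,220), and the mark scale at about (287,238). The scene view shows the grip at (250,276) and the handle at (327,238).

Run:
```python
from h import *
im=cv2.imread("pics/top0.png");d=np.load("top0.npy");P=camera_params("top")
pts=[];gr=[]
for v in range(160,265):
    for u in range(240,420):
        if d[v,u]<=0: continue
        X=unproj("top",u,v,d=d[v,u],P=P)
        if .098<X[2]<.135: pts.append(X)
        if X[2]>.18 and u>368: gr.append([*X,u,v,*im[v,u]])
pts=np.array(pts);m=np.zeros((600,600),np.uint8)
q=((pts[:,:2]-[.3,-.25])*1000).astype(int)
for a in q: cv2.circle(m,tuple(int(i) for i in a),3,255,-1)
m=cv2.erode(m,np.ones((7,7)))
c=max(cv2.findContours(m,0,1)[0],key=cv2.contourArea);r=cv2.minAreaRect(c)
print("machine rect",r, np.array(r[0])/1000+[.3,-.25],np.median(pts[:,2]))
g=np.array(gr);print(len(g));dk=g[g[:,5:].sum(1)<150]
print("dark grip",len(dk),dk[:,:3].mean(0),dk.min(0)[:5],dk.max(0)[:5])
(_,_),(w,h),a=R=cv2.minAreaRect(((dk[:,:2])*1000).astype(np.float32));print(R)
a=cv2.resize(im[165:265,240:420],(800,444),interpolation=2)
cv2.imwrite("pics/tc.png",a)
s=cv2.imread("pics/scene0.png")[185:335,220:420];cv2.imwrite("pics/sc.png",cv2.resize(s,(800,600),interpolation=2))
```

```text
machine rect ((342.0537414550781, 340.3092041015625), (239.1560516357422, 362.5166320800781), 12.660621643066406) [0.64205374 0.0903092 ] 0.113189073069626
321
dark grip 127 [ 0.60173072 -0.17211102  0.21142637] [ 5.84278552e-01 -2.07118519e-01  1.98367445e-01  3.77000000e+02
  2.17000000e+02] [ 6.15720068e-01 -1.17790454e-01  2.20827122e-01  4.06000000e+02
  2.27000000e+02]
((601.111572265625, -161.07937622070312), (18.099388122558594, 91.26178741455078), 10.495495796203613)
```

View pics/tc.png

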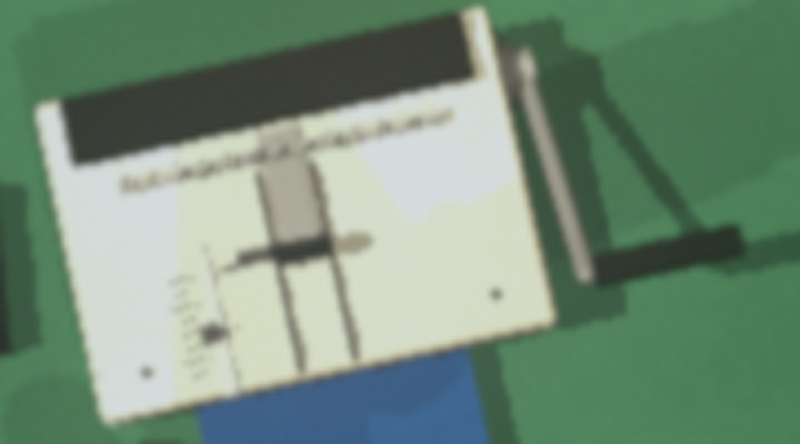

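View pics/sc.png

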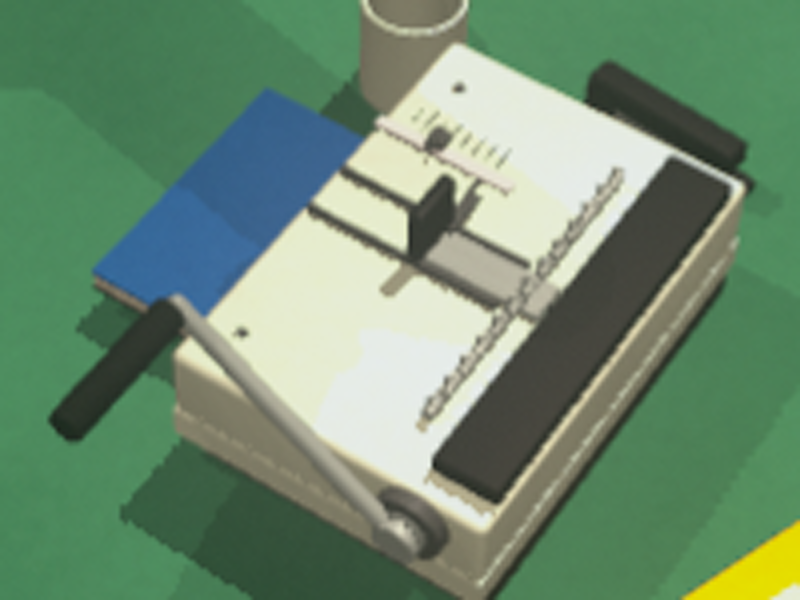

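The crops show the deck corners at (38,105), (485,8), (553,323) and (107,420), the handle at (302,247), the pointer tip at about (222,270), the rider at (212,333), and the grip from (597,270) to (742,240).

Run:
```python
from h import *
T=lambda x,y,z:unproj("top",240+(x+.5)/4.444-.5,165+(y+.5)/4.44-.5,z=z)
S=lambda x,y:(220+(x+.5)/4-.5,185+(y+.5)/4-.5)
c=np.array([T(*p,.11) for p in [(38,105),(485,8),(553,323),(107,420)]])
ctr=c.mean(0);print(c.round(3),ctr)
ex=(c[0]+c[1]-c[2]-c[3]);ey=c[0]+c[3]-c[1]-c[2]
print("yaw",np.arctan2(ex[1],ex[0]),np.arctan2(-ey[0],ey[1]),np.linalg.norm(ex)/2,np.linalg.norm(ey)/2)
def tri(a,b):
    f=lambda z:np.linalg.norm(T(*a,z)-unproj("scene",*S(*b),z=z))
    z=min(np.arange(0,.25,.001),key=f);return z,f(z).round(4),((T(*a,z)+unproj("scene",*S(*b),z=z))/2).round(4)
yaw=np.arctan2(ex[1],ex[0]);e=np.array([np.cos(yaw),np.sin(yaw)]);n=np.array([-e[1],e[0]])
for nm,a,b in [("gripouter",(742,240),(68,422)),("gripinner",(597,270),(172,308)),("rodtip",(585,275),(178,300)),("rider",(212,333),(438,138)),("handle",(302,247),(432,215)),("ptr",(222,270),(478,185)),("bl",(38,105),(742,186)),("br",(485,8),(490,600)),("fr",(553,323),(178,350)),("fl",(107,420),(458,45))]:
    z,f,X=tri(a,b);dx=X[:2]-ctr[:2];print(nm,z,f,X,"mach",(dx@e).round(4),(dx@n).round(4))
```

```text
[[ 0.718  0.29   0.11 ]
 [ 0.79  -0.038  0.11 ]
 [ 0.558 -0.087  0.11 ]
 [ 0.487  0.237  0.11 ]] [0.63835    0.10070913 0.11      ]
yaw 0.21594275420309753 0.21571749062214163 0.23653320938098457 0.33339435323631206
gripouter 0.20500000000000002 0.0084 [ 0.6132 -0.2064  0.205 ] mach -0.0904 -0.2946
gripinner 0.20500000000000002 0.0058 [ 0.5917 -0.1072  0.205 ] mach -0.0901 -0.1931
rodtip 0.202 0.0054 [ 0.588  -0.0992  0.202 ] mach -0.092 -0.1845
rider 0.11800000000000001 0.0035 [0.5516 0.1618 0.118 ] mach -0.0716 0.0783
handle 0.14300000000000002 0.0032 [0.6119 0.0962 0.143 ] mach -0.0268 0.0013Traceback (most recent call last):
  File "<stdin>", line 13, in <module>
  File "<stdin>", line 10, in tri
  File "<stdin>", line 9, in <lambda>
  File "<stdin>", line 2, in <lambda>
  File "h.py", line 4, in unproj
    P=P or camera_params(n);K=np.array(P["mtx"]);k=P["k1"];R=np.array(P["R"]);t=np.array(P["t"])
           ~~~~~~~~~~~~~^^^
ValueError: time passes only in moves, steps and waits
```

```bash
cat >> h.py <<'E'
CTR=np.array([.638,.101]);YAW=.216
def m2w(x,y,z): c,s=np.cos(YAW),np.sin(YAW); return np.array([CTR[0]+c*x-s*y,CTR[1]+s*x+c*y,z])
def w2m(X): d=X[:2]-CTR;c,s=np.cos(YAW),np.sin(YAW); return np.array([c*d[0]+s*d[1],-s*d[0]+c*d[1],X[2]])
E
python3 -m jog '[[[-40,25,-30,0,0,-0.12,87],[-85,52,-50,0,0,-0.24,87],[-130,80,-73,0,0,-0.36,87],[-175,107,-73,0,0,-0.5,87],[-220,135,-73,0,0,-0.63,87],[-265,163,-73,0,0,-0.76,87],[-310,190,-73,0,0,-0.89,87],[-350,217,-73,0,0,-1.02,87],[-392,242,-73,0,0,-1.15,87],[-435,268,-73,0,0,-1.27,87],[-475,294,-73,0,0,-1.38,87],[-512,316,-73,0,0,-1.439,87],[-512,316,-73,0,0,-1.439,87],[-512,316,-73,0,0,-1.439,87]]]'
python3 - <<'E'
from h import *
s=arm.get_state();print(s["t"],s["eef_pos"],s["ee_rot"],s["q"],s["force"],w2m(s["eef_pos"]))
P=camera_params("wrist");im,d=grab_frame("wrist");cv2.imwrite("pics/w1.png",im)
# dark grip points by depth
L=[]
for v in range(0,480,4):
  for u in range(0,640,4):
    if d[v,u]>0:
      X=unproj("wrist",u,v,d=d[v,u],P=P);m=w2m(X)
      if .19<X[2]<.23 and im[v,u].sum()<160: L.append([*m,u,v])
L=np.array(L);print(len(L))
if len(L):print(L.min(0),L.max(0),np.median(L,0))
print(-np.array(P["R"]).T@P["t"])
E
```

```text
t: 2.85
eef_pos: [0.6035, -0.1629, 0.2994]
ee_rot: [3.141, 0.0, -1.355]
force: [-0.7, -0.7, 0.5]
width: 0.0868
gripper_force: 0.0
2.85 [ 0.60352229 -0.16290738  0.29943596] [ 3.14116833e+00  1.24731146e-05 -1.35466031e+00] [ 4.82428050e-02  2.41176634e-01  1.15483647e-02  6.01824303e-05
 -1.34158850e+00  1.67879527e-01] [-0.73030534 -0.70549556  0.5263261 ] [-0.0902383  -0.25038543  0.29943596]
267
[-1.02519250e-01 -2.94856950e-01  1.99080304e-01  3.04000000e+02
  1.76000000e+02] [-7.97715814e-02 -2.01089386e-01  2.12772123e-01  3.36000000e+02
  3.04000000e+02] [-9.07491894e-02 -2.51844749e-01  2.10024135e-01  3.20000000e+02
  2.40000000e+02]
[ 0.61867292 -0.23040946  0.45768419]
```

View pics/w1.png

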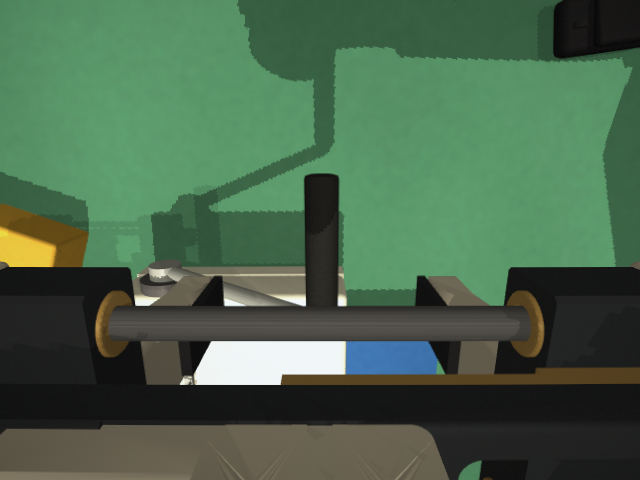

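The wrist view shows the grip bar at columns 304–338, from row 176 down to where the gripper hides it. It is aligned with the fingers and centred, so I descend and grip.

```bash
python3 -m jog '[[[0,0,35,0,0,0,87],[0,0,75,0,0,0,87],[0,0,105,0,0,0,87],[0,0,118,0,0,0,87],[0,0,118,0,0,0,40],[0,0,118,0,0,0,20],[0,0,118,0,0,0,15],[0,0,118,0,0,0,15],[0,0,118,0,0,0,15],[0,0,118,0,0,0,15]]]' 30
```

```text
t: 4.15
eef_pos: [0.6037, -0.1629, 0.1816]
ee_rot: [-3.142, -0.0, -1.355]
force: [0.2, 0.2, 0.0]
width: 0.0326
gripper_force: 0.0
```

```bash
python3 -m jog '[[[0,0,0,0,0,0,15],[0,0,0,0,0,0,15],[0,0,0,0,0,0,15],[0,11,17,0,0,0,15],[0,19,35,0,0,0,15],[0,26,54,0,0,0,15],[0,32,73,0,0,0,15],[0,35,93,0,0,0,15],[0,36,113,0,0,0,15],[0,35,133,0,0,0,15],[0,32,152,0,0,0,15],[0,30,162,0,0,0,15],[0,30,165,0,0,0,15],[0,30,165,0,0,0,15],[0,30,165,0,0,0,15]]]' 30
python3 - <<'E'
from h import *
s=arm.get_state();print(s,w2m(s["eef_pos"]))
im,d=grab_frame("scene");cv2.imwrite("pics/s2.png",cv2.resize(im[170:370,180:450],(800,592),interpolation=2))
E
```

```text
t: 6.02
eef_pos: [0.571, -0.1702, 0.0161]
ee_rot: [3.136, 0.001, -1.355]
force: [-9.2, -3.5, 7.7]
width: 0.0233
gripper_force: 30.0
{'t': 6.025, 'q': array([ 3.82037431e-02,  4.45826547e-01, -4.01511826e-01,  2.78297327e-04,
       -7.29434473e-01,  1.76937221e-01]), 'qd': array([-1.16288544e-03, -5.31862208e-04,  5.32180727e-06, -2.33684773e-03,
       -7.65338996e-05,  2.38979413e-03]), 'joint_efforts': array([  3.34602378, -53.25501323,  25.05233109,   4.70225304,
         3.29166502,  -0.08732353]), 'eef_pos': array([ 0.57100376, -0.17018511,  0.01611945]), 'ee_rot': array([ 3.13567700e+00,  8.70605829e-04, -1.35544990e+00]), 'force': array([-9.2450476 , -3.46209498,  7.69017873]), 'moment': array([-1.05061732,  3.2914289 ,  0.0625961 ]), 'gripper_force': 30.010858476161957, 'width': 0.023322481048070498} [-0.12356098 -0.25052454  0.01611945]
```

View pics/s2.png

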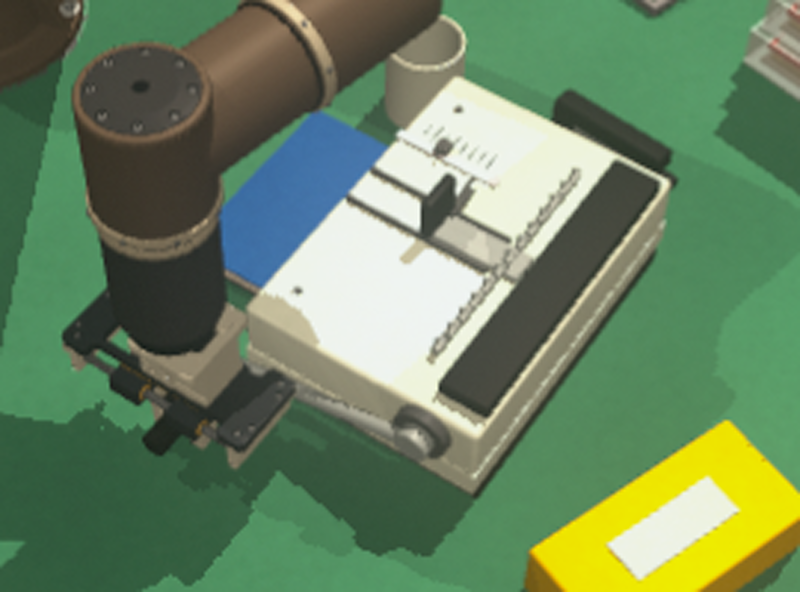

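The view shows the lever down with the bar held. The force doesn't prove it reached the stop, so I press a little further.

```bash
python3 -m jog '[[[0,1,3,0,0,0,15],[0,1,5,0,0,0,15],[0,1,5,0,0,0,15]]]'; python3 -m jog '[[[0,0,2,0,0,0,15],[0,0,3,0,0,0,15],[0,0,3,0,0,0,15]]]'
```

```text
t: 6.45
eef_pos: [0.5719, -0.17, 0.0119]
ee_rot: [3.139, 0.0, -1.355]
force: [-6.4, -0.3, 8.6]
width: 0.0231
gripper_force: 30.0
t: 6.82
eef_pos: [0.5725, -0.1699, 0.0093]
ee_rot: [3.14, -0.0, -1.355]
force: [-6.2, -0.4, 9.3]
width: 0.0229
gripper_force: 30.0
```

```bash
cat > bar.py <<'E'
from h import *
s=arm.get_state();print(s["t"],w2m(s["eef_pos"]).round(4),s["force"].round(1),s["width"],s["gripper_force"])
P=camera_params("wrist");im,d=grab_frame("wrist")
L=[]
for v in range(120,300,3):
  for u in range(270,370,3):
    if d[v,u]>0:
      m=w2m(unproj("wrist",u,v,d=d[v,u],P=P))
      if -.30<m[1]<-.26 and m[2]>.02 and im[v,u].sum()<160: L.append(m)
L=np.array(L);print(len(L),"bar x",(L[:,0].min()+L[:,0].max())/2,"bar centre z",np.percentile(L[:,2],90)-.012,"rel to grasp",np.percentile(L[:,2],90)-.012-s["eef_pos"][2]-.019)
E
python3 bar.py
```

```text
6.825 [-0.122  -0.2506  0.0093] [-6.2 -0.4  9.3] 0.02287905168614619 30.004760921001434
669 bar x -0.12147989855569402 bar centre z 0.037314770415751555 rel to grasp 0.009018348633308006
```

The bar is at the bottom stop: its centre is at 37 mm, and the pads slipped past it by 9 mm. I grip harder and go up.

```bash
python3 -m jog '[[[0,0,0,0,0,0,15],[0,2,-10,0,0,0,15],[0,5,-29,0,0,0,15],[0,6,-49,0,0,0,15],[0,5,-69,0,0,0,15],[0,1,-89,0,0,0,15],[0,-4,-108,0,0,0,15],[0,-11,-127,0,0,0,15],[0,-20,-145,0,0,0,15],[0,-30,-162,0,0,0,15],[0,-31,-168,0,0,0,15],[0,-31,-174,0,0,0,15],[0,-31,-174,0,0,0,15]]]' 50; python3 bar.py
```

```text
t: 8.5
eef_pos: [0.6024, -0.1631, 0.1743]
ee_rot: [3.136, 0.003, -1.357]
force: [15.6, -12.8, -44.0]
width: 0.0229
gripper_force: 50.0
8.5 [-0.0913 -0.2504  0.1743] [ 15.6 -12.8 -44. ] 0.022883204556153298 49.97569262981415
650 bar x -0.09041548543927916 bar centre z 0.2005207647598589 rel to grasp 0.0072209731013326735
```

```bash
python3 -m jog '[[[0,0,0,0,0,0,36],[0,0,0,0,0,0,36],[0,0,2,0,0,0,36],[0,0,2,0,0,0,15],[0,0,2,0,0,0,15],[0,0,2,0,0,0,15],[0,0,2,0,0,0,15]]]' 50; python3 bar.py
```

```text
t: 9.43
eef_pos: [0.6021, -0.1632, 0.1811]
ee_rot: [3.139, 0.0, -1.355]
force: [-6.1, 1.0, 4.4]
width: 0.0228
gripper_force: 50.0
9.425 [-0.0917 -0.2504  0.1811] [-6.1  1.   4.4] 0.022756248842505118 49.998244643211365
644 bar x -0.0911386003251205 bar centre z 0.19957606690372218 rel to grasp -0.0005552636338982779
```

```bash
python3 -m jog '[[[0,11,17,0,0,0,15],[0,20,35,0,0,0,15],[0,27,54,0,0,0,15],[0,32,73,0,0,0,15],[0,35,93,0,0,0,15],[0,36,113,0,0,0,15],[0,35,133,0,0,0,15],[0,32,152,0,0,0,15],[0,30,162,0,0,0,15],[0,30,167,0,0,0,15],[0,30,170,0,0,0,15],[0,30,170,0,0,0,15]]]' 50; python3 bar.py
```

```text
t: 10.98
eef_pos: [0.5721, -0.1699, 0.0109]
ee_rot: [3.138, 0.0, -1.355]
force: [-9.7, -1.6, 9.1]
width: 0.0226
gripper_force: 50.0
10.975 [-0.1225 -0.2505  0.0109] [-9.7 -1.6  9.1] 0.022627116363051165 50.01259446144104
674 bar x -0.1222916748683288 bar centre z 0.03914402803851616 rel to grasp 0.009231017575025865
```

```bash
python3 -m jog '[[[0,0,3,0,0,0,15],[0,0,5,0,0,0,15]]]' 50; python3 bar.py
```

```text
t: 11.28
eef_pos: [0.5728, -0.1698, 0.008]
ee_rot: [3.139, -0.0, -1.354]
force: [-15.9, 3.5, 34.8]
width: 0.0229
gripper_force: 50.0
11.275 [-0.1217 -0.2506  0.008 ] [-15.9   3.5  34.8] 0.022943321511708643 50.00819742679596
673 bar x -0.12171337098789434 bar centre z 0.03662369139436869 rel to grasp 0.009653217150093707
```

Now 35 N against the stop confirms a full stroke. I'll do two more the same way, because the first stroke was only marginally confirmed.

```bash
python3 -m jog '[[[0,2,-10,0,0,0,15],[0,5,-29,0,0,0,15],[0,6,-49,0,0,0,15],[0,5,-69,0,0,0,15],[0,1,-89,0,0,0,15],[0,-4,-108,0,0,0,15],[0,-11,-127,0,0,0,15],[0,-20,-145,0,0,0,15],[0,-30,-162,0,0,0,15],[0,-31,-170,0,0,0,15],[0,-31,-175,0,0,0,15],[0,-31,-175,0,0,0,36],[0,-31,-175,0,0,0,36],[0,-31,-175,0,0,0,15],[0,-31,-175,0,0,0,15],[0,-31,-175,0,0,0,15],[0,-31,-175,0,0,0,15]]]' 50; python3 bar.py
python3 -m jog '[[[0,11,17,0,0,0,15],[0,20,35,0,0,0,15],[0,27,54,0,0,0,15],[0,32,73,0,0,0,15],[0,35,93,0,0,0,15],[0,36,113,0,0,0,15],[0,35,133,0,0,0,15],[0,32,152,0,0,0,15],[0,30,162,0,0,0,15],[0,30,169,0,0,0,15],[0,30,174,0,0,0,15]]]' 50; python3 bar.py
```

```text
t: 13.45
eef_pos: [0.6021, -0.1633, 0.181]
ee_rot: [3.137, 0.0, -1.355]
force: [-9.8, -1.3, 6.3]
width: 0.0228
gripper_force: 50.0
13.45 [-0.0917 -0.2504  0.181 ] [-9.8 -1.3  6.3] 0.022811571325639476 49.9984610080719
649 bar x -0.09144542978397374 bar centre z 0.19968230190541478 rel to grasp -0.00029893872230528015
t: 14.88
eef_pos: [0.5728, -0.1699, 0.0076]
ee_rot: [3.137, 0.0, -1.355]
force: [-18.5, 2.9, 40.9]
width: 0.0227
gripper_force: 50.0
14.875 [-0.1218 -0.2506  0.0076] [-18.5   2.9  40.9] 0.022673765586493044 50.009111166000366
671 bar x -0.12141363210069882 bar centre z 0.03628914733656405 rel to grasp 0.009723950916607712
```

Firmly at the stop (41 N). Now up, regrip and one more full stroke.

```bash
python3 -m jog '[[[0,2,-10,0,0,0,15],[0,5,-29,0,0,0,15],[0,6,-49,0,0,0,15],[0,5,-69,0,0,0,15],[0,1,-89,0,0,0,15],[0,-4,-108,0,0,0,15],[0,-11,-127,0,0,0,15],[0,-20,-145,0,0,0,15],[0,-30,-162,0,0,0,15],[0,-31,-169,0,0,0,15],[0,-31,-174,0,0,0,15],[0,-31,-174,0,0,0,36],[0,-31,-174,0,0,0,36],[0,-31,-174,0,0,0,15],[0,-31,-174,0,0,0,15],[0,-31,-174,0,0,0,15],[0,-31,-174,0,0,0,15]]]' 50; python3 bar.py
python3 -m jog '[[[0,11,17,0,0,0,15],[0,20,35,0,0,0,15],[0,27,54,0,0,0,15],[0,32,73,0,0,0,15],[0,35,93,0,0,0,15],[0,36,113,0,0,0,15],[0,35,133,0,0,0,15],[0,32,152,0,0,0,15],[0,30,162,0,0,0,15],[0,30,169,0,0,0,15],[0,30,174,0,0,0,15]]]' 50; python3 bar.py
python3 -m jog '[[[0,2,-10,0,0,0,15],[0,5,-29,0,0,0,15],[0,6,-49,0,0,0,15],[0,5,-69,0,0,0,15],[0,1,-89,0,0,0,15],[0,-4,-108,0,0,0,15],[0,-11,-127,0,0,0,15],[0,-20,-145,0,0,0,15],[0,-30,-162,0,0,0,15],[0,-31,-169,0,0,0,15],[0,-31,-174,0,0,0,15],[0,-31,-174,0,0,0,50],[0,-31,-174,0,0,0,87],[0,-31,-174,0,0,0,87],[0,-31,-174,0,0,0,87],[0,-31,-230,0,0,0,87],[0,-31,-270,0,0,0,87],[0,-31,-290,0,0,0,87],[0,-31,-290,0,0,0,87]]]' 50; python3 bar.py
```

```text
t: 17.05
eef_pos: [0.6021, -0.1633, 0.1805]
ee_rot: [3.135, 0.001, -1.355]
force: [-12.4, -0.4, 7.9]
width: 0.0227
gripper_force: 50.0
17.05 [-0.0917 -0.2505  0.1805] [-12.4  -0.4   7.9] 0.02271705459616812 49.997679591178894
651 bar x -0.09105947055974738 bar centre z 0.19956721470787148 rel to grasp 5.0481831423882656e-05
t: 18.48
eef_pos: [0.5728, -0.1699, 0.007]
ee_rot: [3.135, 0.001, -1.355]
force: [-22.3, 2.7, 44.6]
width: 0.023
gripper_force: 50.0
18.475 [-0.1218 -0.2506  0.007 ] [-22.3   2.7  44.6] 0.02301695477756451 50.013134479522705
671 bar x -0.12139002626494573 bar centre z 0.036304076709327116 rel to grasp 0.010257534584815643
t: 20.9
eef_pos: [0.6076, -0.1623, 0.2985]
ee_rot: [-3.138, -0.001, -1.355]
force: [-0.6, 0.2, -1.5]
width: 0.0865
gripper_force: 0.0
20.9 [-0.0862 -0.2507  0.2985] [-0.6  0.2 -1.5] 0.08654995286086457 0.0
194 bar x -0.0922564221549439 bar centre z 0.19959640420225244 rel to grasp -0.11791456163471413
```

Four strokes done, the lever is up and released. Next I move over the opener and turn half round, so the wrist camera looks at the pointer and mark.

```bash
python3 -m jog '[[[-30,-7,0,0,0,-0.17,87],[-60,-14,0,0,0,-0.35,87],[-90,-21,0,0,0,-0.52,70],[-120,-28,0,0,0,-0.7,50],[-150,-35,0,0,0,-0.87,50],[-185,-42,0,0,0,-1.05,50],[-220,-49,0,0,0,-1.22,50],[-251,-56,0,0,0,-1.4,50],[-251,-56,0,0,0,-1.57,50]]]'
python3 -m jog '[[[0,0,10,0,0,-0.18,50],[0,0,20,0,0,-0.36,50],[0,0,30,0,0,-0.53,50],[0,0,40,0,0,-0.7,50],[0,0,50,0,0,-0.88,50],[0,0,60,0,0,-1.05,50],[0,0,60,0,0,-1.22,50],[0,0,60,0,0,-1.4,50],[0,0,60,0,0,-1.572,50],[0,0,60,0,0,-1.572,50],[0,0,60,0,0,-1.572,50]]]'
python3 - <<'E'
from h import *
s=arm.get_state();print(s["t"],s["eef_pos"],s["ee_rot"],s["q"],w2m(s["eef_pos"]))
P=camera_params("wrist");im,d=grab_frame("wrist");cv2.imwrite("pics/w2.png",im);np.save("w2.npy",d)
import pickle;pickle.dump(P,open("w2.pkl","wb"));print(w2m(-np.array(P["R"]).T@P["t"]))
E
```

```text
t: 22.08
eef_pos: [0.6069, 0.0969, 0.2946]
ee_rot: [3.142, 0.003, 0.223]
force: [-0.7, -0.9, -0.6]
width: 0.0505
gripper_force: 0.0
t: 23.45
eef_pos: [0.6072, 0.0947, 0.2358]
ee_rot: [-3.14, 0.0, 1.783]
force: [0.3, 0.6, 0.1]
width: 0.0501
gripper_force: 0.0
23.45 [0.60721477 0.0947478  0.23576189] [-3.14038637e+00  1.73690570e-04  1.78338446e+00] [ 4.72091034e-01  2.55264437e-01 -1.13420409e-01 -1.51791508e-04
 -1.20332195e+00  2.88214426e+00] [-0.03140986  0.00049111  0.23576189]
[-0.03071672  0.06997334  0.39401863]
```

View pics/w2.png

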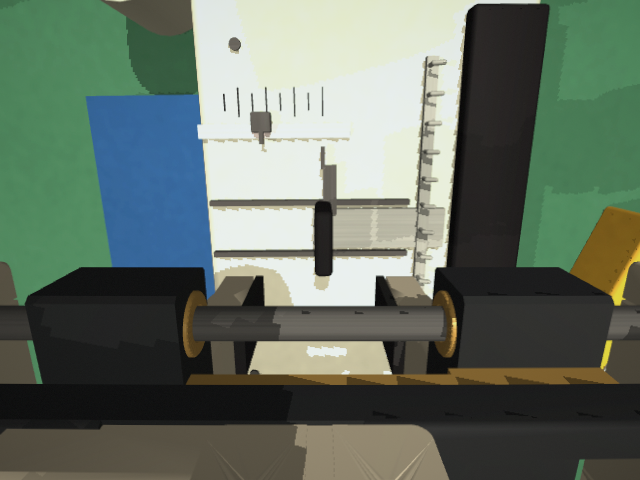

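The wrist view shows the pointer tip at (323,147), the mark tip at (263,149) with its rider at (261,122), and the handle plate at columns 315–332, between the open fingers.

```bash
python3 - <<'E'
from h import *
import pickle
P=pickle.load(open("w2.pkl","rb"));d=np.load("w2.npy");im=cv2.imread("pics/w2.png");U=lambda u,v:w2m(unproj("wrist",u,v,d=d[int(v),int(u)],P=P)).round(4)
Z=lambda u,v,z:w2m(unproj("wrist",u,v,z=z,P=P)).round(4)
print("deck",U(300,165),U(230,165),"rail",U(310,133))
for p in [(323,149),(323,155),(263,147),(261,122),(323,240),(320,210),(328,210),(323,272)]: print(p,U(*p))
print("ptr",Z(323,148,.113),"mark",Z(263,149,.116),Z(263,149,.113),"handle",Z(323.5,215,.162),Z(323.5,270,.162))
g=im.astype(int).sum(2)
for v in (149,151,154): print(v,g[v,315:332])
for v in (141,144,147,150): print(v,g[v,253:275])
E
python3 - <<'E'
import cv2
im=cv2.imread("pics/w2.png");cv2.imwrite("pics/w2c.png",cv2.resize(im[100:200,230:363],(798,600),interpolation=2))
E
```

```text
deck [-0.0456  0.0505  0.1109] [-0.0979  0.0507  0.1098] rail [-0.0379  0.0734  0.113 ]
(323, 149) [-0.0286  0.0623  0.1206]
(323, 155) [-0.0286  0.0582  0.1217]
(263, 147) [-0.0727  0.0636  0.1097]
(261, 122) [-0.0717  0.0808  0.1209]
(323, 240) [-0.029   0.0066  0.1616]
(320, 210) [-0.0309  0.0252  0.1566]
(328, 210) [-0.0257  0.0254  0.1578]
(323, 272) [-0.029  -0.0148  0.1626]
ptr [-0.0285  0.0628  0.113 ] mark [-0.0718  0.0623  0.116 ] [-0.0723  0.0623  0.113 ] handle [-0.0287  0.023   0.162 ] [-0.0287 -0.0136  0.162 ]
149 [706 707 708 705 707 644 295 293 297 436 654 691 690 690 690 690 693]
151 [707 707 707 706 709 647 295 295 295 434 659 700 690 691 691 690 690]
154 [709 710 707 707 678 490 295 296 297 423 644 703 692 690 690 690 690]
141 [704 704 704 704 696 625 370 297 294 273 274 526 702 699 698 690 690 691
 691 681 647 649]
144 [705 705 705 705 704 695 649 640 602 471 469 571 703 703 703 703 704 705
 705 705 706 706]
147 [706 706 706 706 705 705 705 704 680 534 577 680 703 702 703 703 703 703
 705 705 705 705]
150 [705 706 706 706 705 705 704 688 592 539 538 534 535 595 703 703 703 704
 704 704 705 705]
```

View pics/w2c.png

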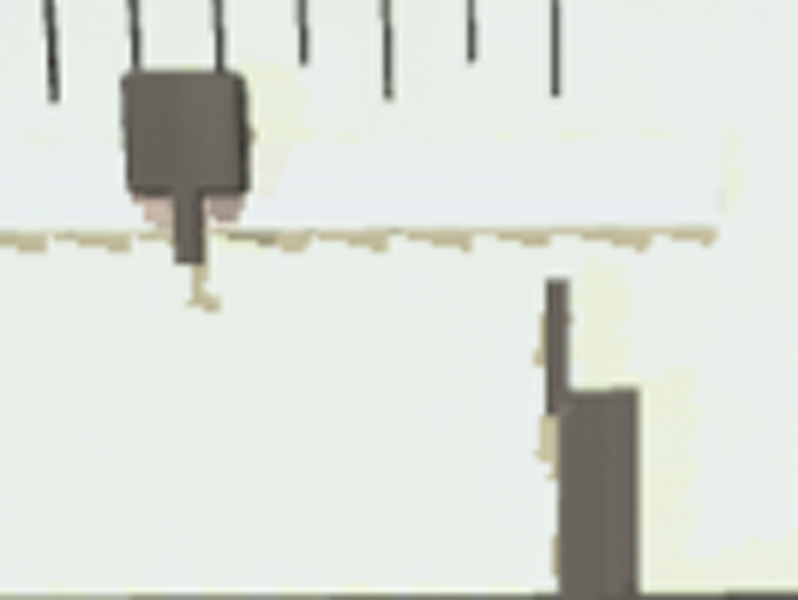

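The crop shows the mark finger at column 261.6 and the pointer at 322.7, so the pull is about 44 mm. I grasp the handle now.

```bash
python3 -m jog '[[[0,3,30,0,0,0,50],[0,3,65,0,0,0,50],[0,3,95,0,0,0,50],[0,3,112,0,0,0,50],[0,3,112,0,0,0,20],[0,3,112,0,0,0,8],[0,3,112,0,0,0,5],[0,3,112,0,0,0,5],[0,3,112,0,0,0,5]]]' 50
cat > look.py <<'E'
from h import *
import sys
s=arm.get_state();print(s["t"],w2m(s["eef_pos"]).round(4),s["force"].round(1),s["width"],s["gripper_force"])
P=camera_params("wrist");im,d=grab_frame("wrist")
u0,v0=proj("wrist",m2w(-.05,.068,.118),P);u0,v0=int(u0),int(v0);print(u0,v0)
a=max(0,min(v0-75,330));b=max(0,min(u0-100,440))
print("crop origin u,v",b,a)
cv2.imwrite(f"pics/{sys.argv[1]}f.png",im);cv2.imwrite(f"pics/{sys.argv[1]}.png",cv2.resize(im[a:a+150,b:b+200],(800,600),interpolation=2))
import pickle;pickle.dump(P,open("look.pkl","wb"))
E
python3 look.py w3
```

```text
t: 24.62
eef_pos: [0.6098, 0.0953, 0.1252]
ee_rot: [-3.141, 0.0, 1.787]
force: [-4.6, 0.2, 5.7]
width: 0.0115
gripper_force: 50.0
24.625 [-0.0288  0.0005  0.1252] [-4.6  0.2  5.7] 0.011455522574242418 49.99431252479553
269 142
crop origin u,v 169 67
```

Handle gripped (11.5 mm). I pull 43 mm towards the front (tool −y) and then look.

```bash
python3 -m jog '[[[0,-8,0,0,0,0,5],[0,-18,0,0,0,0,5],[0,-28,0,0,0,0,5],[0,-36,0,0,0,0,5],[0,-41,0,0,0,0,5],[0,-43,0,0,0,0,5],[0,-43,0,0,0,0,5],[0,-43,0,0,0,0,5]]]' 50
python3 look.py w4
```

```text
t: 25.68
eef_pos: [0.5707, 0.0866, 0.1252]
ee_rot: [3.137, 0.0, 1.788]
force: [9.4, -1.1, -3.1]
width: 0.0115
gripper_force: 50.0
25.675 [-0.0688  0.0004  0.1252] [ 9.4 -1.1 -3.1] 0.011547553004066362 50.01245856285095
362 142
crop origin u,v 262 67
```

View pics/w4.png

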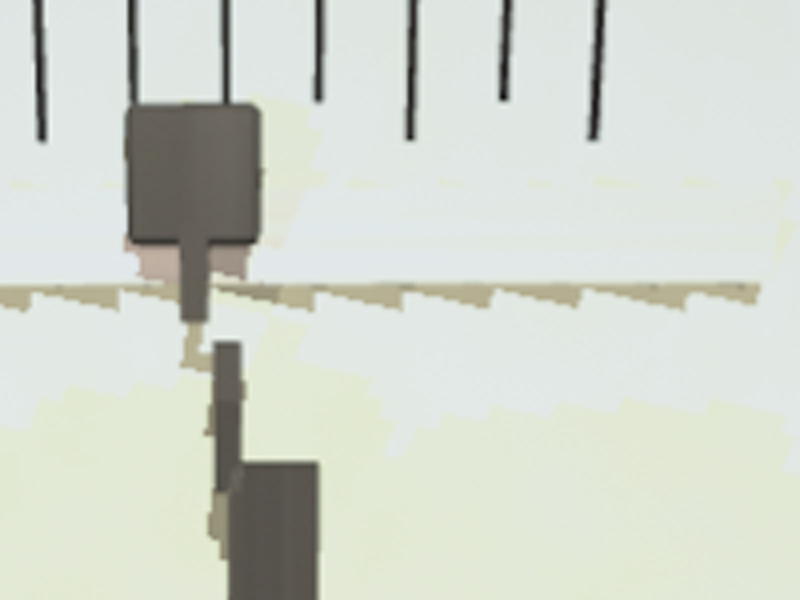

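The mark finger is centred at 194.5 and the pointer at 227 (28 px = 3 mm), so another 3.5 mm of pull is needed.

```bash
python3 -m jog '[[[0,-2,0,0,0,0,5],[0,-3.5,0,0,0,0,5],[0,-3.6,0,0,0,0,5],[0,-3.6,0,0,0,0,5]]]' 50
python3 look.py w5
python3 - <<'E'
import cv2
g=cv2.imread("pics/w5f.png").astype(int).sum(2)
import json
for v in range(136,166,2): print(v,g[v,295:330])
E
```

```text
t: 26.22
eef_pos: [0.5674, 0.0859, 0.1252]
ee_rot: [3.137, 0.0, 1.788]
force: [11.3, -1.4, -4.3]
width: 0.0118
gripper_force: 50.0
26.225 [-0.0722  0.0003  0.1252] [11.3 -1.4 -4.3] 0.01183912868464053 50.01366913318634
370 142
crop origin u,v 270 67
136 [691 692 692 692 691 692 691 691 684 659 624 512 512 514 512 512 514 512
 512 479 370 284 283 285 283 284 345 533 667 667 654 615 616 615 565]
138 [562 562 560 563 561 560 553 556 555 538 504 519 554 560 561 544 507 507
 504 474 364 287 284 285 283 284 334 465 526 490 491 491 491 493 495]
140 [511 512 512 511 579 682 658 658 658 623 510 510 510 508 507 508 508 508
 506 473 365 284 284 282 284 285 369 571 665 626 624 624 627 576 429]
142 [510 510 512 511 579 690 691 690 691 691 691 691 691 682 658 656 657 657
 618 476 367 283 283 285 285 281 368 567 675 675 674 676 676 677 678]
144 [659 658 660 671 690 690 690 691 692 692 691 691 690 691 689 690 689 690
 690 653 445 281 283 283 283 286 367 574 690 691 691 690 688 687 688]
146 [692 692 692 692 691 690 691 690 692 692 691 691 691 692 691 691 691 691
 691 654 448 282 282 283 284 283 366 5
[... 654 characters left out ...]
92 692 692 693 693 691 692 692 692 692 692
 692 642 370 281 280 282 281 282 303 399 584 690 691 689 679 676 675]
158 [691 691 692 692 691 692 692 692 692 693 692 692 692 692 692 692 692 693
 692 642 369 280 280 281 282 280 301 401 584 690 690 685 673 675 676]
160 [690 691 692 691 691 692 692 692 693 692 694 692 692 689 680 677 678 676
 679 623 343 282 280 283 281 281 299 496 690 690 688 675 675 675 675]
162 [691 692 687 676 676 678 681 681 681 682 685 693 692 689 677 676 678 677
 627 407 335 283 282 281 281 280 296 481 680 679 675 675 675 675 675]
164 [691 687 675 675 676 676 676 678 676 677 676 677 676 677 677 678 678 677
 623 412 351 282 280 282 280 280 292 477 675 675 675 675 676 675 675]
```

Both fingers are centred at column 318.2, so they're level. I hold briefly to check for creep, then take one last look at the whole scene.

```bash
python3 -m jog '[[[0,0,0,0,0,0,5],[0,0,0,0,0,0,5],[0,0,0,0,0,0,5],[0,0,0,0,0,0,5],[0,0,0,0,0,0,5],[0,0,0,0,0,0,5],[0,0,0,0,0,0,5],[0,0,0,0,0,0,5]]]' 58
python3 look.py w6
python3 - <<'E'
from h import *
g=cv2.imread("pics/w6f.png").astype(int).sum(2)
for v in (144,146,154,157): print(v,g[v,310:326])
im,_=grab_frame("scene");c=cv2.imread("pics/w6.png")
cv2.imwrite("pics/fin.png",np.hstack([cv2.resize(im[130:430,80:420],(480,424)),cv2.resize(c,(320,424))]))
E
```

```text
t: 27.28
eef_pos: [0.5674, 0.0859, 0.1252]
ee_rot: [3.137, 0.0, 1.788]
force: [10.6, -1.6, -4.6]
width: 0.0119
gripper_force: 58.0
27.275 [-0.0722  0.0003  0.1252] [10.6 -1.6 -4.6] 0.011875645543241192 58.01335036754608
370 142
crop origin u,v 270 67
144 [689 690 690 690 654 446 283 283 285 283 283 368 575 689 690 690]
146 [691 691 693 690 655 447 283 282 283 281 283 366 576 690 690 690]
154 [692 692 691 693 645 393 281 281 281 283 283 321 518 689 689 689]
157 [693 692 692 692 641 369 282 282 281 281 284 303 401 583 690 692]
```

View pics/fin.png

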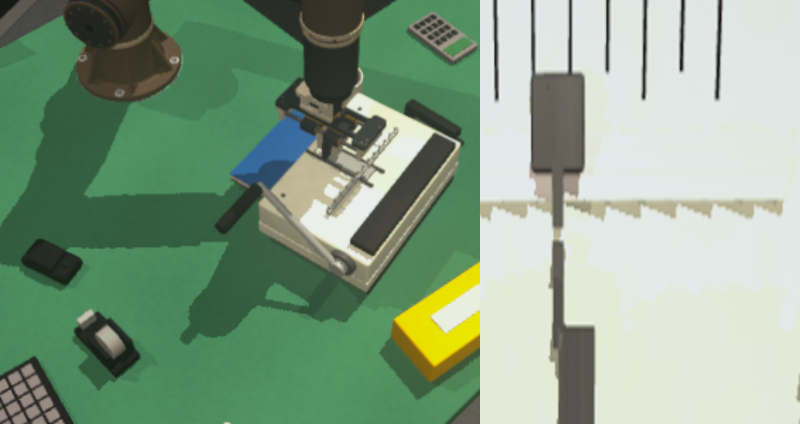

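The lever is up, the pointer at (557,240) in the inset lines up with the mark at (557,200), and nothing has crept. I hand the job in.

```bash
python3 -c "from station import arm; print(arm.job_done())"
```

```text
the job is handed in; nothing more can be done
None
```

I handed the job in at about 27 s with the lever up after four strokes, three of them confirmed hard against the bottom stop, and the opener held with its pointer level with the size mark; the mark and the other things on the desk were not touched.

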